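# Clamp a reagent bottle in the bench shaker

## Task

Get the reagent bottle with the white cap that stands loose on the worktop ready for shaking: stand it gently in the rubber cup of the shaker, swing the clamp arm home over it against the stop, and turn the red T-handle clockwise by feel until the rubber foot bears firmly on the cap: the turning resistance should end 0.15 to 0.2 N m above that of the free-running screw, and a rise of over 0.3 N m would crush the cap. Leave the bottle clamped, and do not disturb the other bottles, the timer or the tape roll.

Things in the scene. Friction and masses are not known exactly. Their poses are not given: they have to be found in the camera images.
- bottle_mid (a point): Centre, half-way up, of the bottle to be clamped: white plastic reagent bottle with a WHITE screw cap, 82 mm high; body 40 mm across up to about 50 mm, then a shoulder; the cap is 26 mm across and forms the top 18 mm. Weighs about 0.1 kg. Its cap and its body can both be grasped from above. z axis along the bottle, up.
- bottle_17: The same bottle; the origin is the centre of its underside.
- shaker: Bench shaker, fixed to the worktop: white housing 200 x 190 mm, aluminium platform 74 mm up. Origin under its centre on the worktop, x axis from the grey front panel to the back, z up. Two 18 mm steel posts stand on the platform at y = +70 mm (pivot of the clamp arm) and y = -70 mm (hooked stop for the arm's free end), 194 mm high above the worktop, the hook 218 mm.
- cup_floor (a point): Centre of the floor of the black rubber cup in the middle of the platform, 77 mm above the worktop; the bottle's underside rests here. The cup is 46 mm wide inside and 60 mm outside, its rim 11 mm above this floor.
- clamp_arm: Clamp arm: aluminium bar 24 mm wide, 14 mm thick, hinged on the left post. Origin on the pivot axis at the bar's underside (194 mm above the worktop); the bar runs 202 mm along its own -y axis. Home: parallel with the shaker's -y axis, its end against the hooked stop. It starts swung open 1.35 to 1.8 rad (counter-clockwise from above, to the back); friction of 0.25 N m keeps it where it is left.
- swing_grip (a point): Centre of the upright black grip on the free end of the clamp arm by which it is swung: 18 mm across, 26 mm high (its lower end 12 mm above the arm), 190 mm from the pivot axis.
- screw_axis (a point): Point on the axis of the clamp screw at the arm's underside, 70 mm from the pivot; over the centre of the cup when the arm is home. Under it hangs a sprung rubber foot, 32 mm across, lowered 16 mm by a full turn; at the start it would clear the cap of a seated bottle by 2 to 8.5 mm, which is not measured.
- t_grip (a point): Centre of the red T-handle of the screw: a bar 72 mm long (this point's x axis), 13 mm wide (y), 17 mm high, on a 12 mm stem, 50 mm above the arm. It turns about the vertical and neither rises nor sinks. Clockwise from above lowers the foot. Friction takes 0.3 N m either way; once the foot is on the cap the torque to tighten rises by about 0.18 N m per rad. The screw stays where it is left.
- bottle_13: Bystander: the like bottle with a red cap, 87 mm high, 40 mm across; origin under its centre.
- bottle_37: Bystander: the like bottle with a blue cap, 87 mm high, 40 mm across; origin under its centre.
- timer: Bystander: white laboratory timer lying flat, 62 x 62 x 18 mm; origin under its centre.
- tape_roll: Bystander: roll of label tape lying flat, 52 mm across, 19 mm high; origin under its centre.
Things that resemble listed ones, but are neither listed nor needed, are in the scene too. What is shaped like the bottle_17 but yellow is not meant.

How it is judged (in metres and radians):
On the way, in this order (a step that is already met when the one before it is completed fails the run):
1. the white-capped bottle stands in the cup, let go, while the clamp arm is still open (horizontal distance between bottle_17 and cup_floor below 0.005 m and z of bottle_17 in the frame of cup_floor between -0.004 and 0.004 m and angle between bottle_17's own z axis and vertical below 0.08 rad and horizontal distance between screw_axis and cup_floor above 0.04 m and contact force between the fingers and bottle_17 below 0.3 N), for 0.2 s.
2. the clamp arm is home over the bottle, the foot not yet bearing on it (horizontal distance between bottle_17 and cup_floor below 0.005 m and z of bottle_17 in the frame of cup_floor between -0.004 and 0.004 m and angle between bottle_17's own z axis and vertical below 0.08 rad and horizontal distance between screw_axis and cup_floor below 0.006 m and contact force between clamp_arm and bottle_17 below 5 N), for 0.2 s.
At the end, for the whole second after the job is handed in: The white-capped bottle stands upright in the cup (within 5 mm of its centre, 4 mm of its floor), the arm is home (within 6 mm), and the foot bears on the cap with 40 to 100 N (a rise of 0.1 to 0.25 N m in turning resistance) (horizontal distance between bottle_17 and cup_floor below 0.005 m and z of bottle_17 in the frame of cup_floor between -0.004 and 0.004 m and angle between bottle_17's own z axis and vertical below 0.08 rad and horizontal distance between screw_axis and cup_floor below 0.006 m and contact force between clamp_arm and bottle_17 between 40 and 100 N and linear speed of bottle_17 below 0.01 m/s); the robot touches nothing.
It fails at once if the foot presses on the cap with more than 125 N (overtightened) (contact force between clamp_arm and bottle_17 above 125 N).
It fails at once if the bottle is rammed or dropped into the shaker (more than 60 N between them before it is clamped) (contact force between shaker and bottle_17 above 60 N and contact force between clamp_arm and bottle_17 below 5 N).
It fails at once if another bottle, the timer or the tape roll is moved more than 25 mm (distance of any of bottle_13, bottle_37, timer, tape_roll from where it was at the start of the episode above 0.025 m).
It also fails if it takes over 72 s, if anything falls off the work surface, if the arm or the gripper's body presses on something with over 40 N, if the wrist force passes 120 N, or if a joint passes its speed limit or range.

## Robot

A 6-joint arm with a two-finger parallel gripper is mounted at the origin on a cart in front of the work surface, level with it; the furniture and walls round the work are solid. World frame = base frame: x ahead of the robot, y to its left, z up, the work surface at z = 0. Lengths are in mm, angles in rad, forces in N, time in s.
With the tool pointing down it reaches from about 400 to 825 mm from the base axis. Payload 7 kg.
Tool frame: the origin (TCP) lies midway between the tips of the shut fingers; the grasp point (between the pads) lies 19 mm behind it; z points along the fingers, y is the line along which they close (so a half turn about z gives the same grasp; the last joint's range is limited). The gripper opens to 85 mm and grips with 20 to 120 N. Pads are 22 mm wide; open, the fingers measure 114 mm over their backs; the gripper's body (76 mm by 85 mm) begins 54 mm behind the grasp point. The pads swing forward as they close: fully open they stand 13 mm farther back than shut.
Start: joints at [1.607, 0.359, 0.012, 0, -1.224, -0.288], TCP at [168.185, 653.689, 231.302] pointing down, gripper open.
Joint ranges: [-3.07, 3.07], [-1.43, 2.12], [-1.02, 1.25], [-3.03, 1.67], [-3.05, -0], [-3.03, 3.03]. Speed limits (rad/s): [2.39, 2.39, 3.01, 3.14, 3.14, 3.14].

## Interface

Orientations are given as a unit quaternion [w, x, y, z].
In Python, from bench import manip, cams gives the robot as it stands.
- The arm moves only by the tool jog_arm, never from a script. Its argument "series" is one flat list of numbers, 6 for each row, row after row: the shift along the world's x, y, z in cm, then the turn, a rotation vector about the world's x, y, z in degrees. In form: [x, y, z, rx, ry, rz, x, y, z, rx, ry, rz, ...]. A call has 1 to 8 rows; each row is the pose to reach, as a shift and turn from the pose commanded when the call began; what a row does not reach only later rows make up. A row lasts 1/12 s, in which the tool goes at most 41.7 mm and 7.16 degrees, less where a joint would pass 70% of its speed; a pose out of reach is approached as far as the arm can. A call with a gripper value outside its range is refused whole. "gripper" is the opening in per cent of the stroke, from 0 (shut) to 100 (fully open), set as the call begins (left out, the last holds). The fingers move at their own pace and stop on an object; the grip force is fixed at half the most. Time passes only in rows, so rows that repeat a pose let the fingers close. It gives the time, the measured TCP pose, the force, the opening and the grip force at its end, in the units of the state.
- manip.sense(): the state, without advancing time (a new reading comes with each control period).
- cams.camera(name): name is "scene" or "top"; returns a dict with "color" (480x640x3 uint8, blue, green, red), "vertical_fov" (degrees; the focal length in pixels is half the picture's height over the tangent of half this angle, whatever the lens; pixels are square), "cx", "cy" (the principal point, pixels), "world_to_cam" (4x4, takes a point from world to camera coordinates). Camera axes: x right, y down, z forward; pixel columns grow to the right and rows downward; lengths in mm; the calibration is good to about 2 mm. A picture is of the moment at which its call begins. There is no depth.
- manip.hand_in(): hands the job in; it is judged then, once.
The state is a dict: "time": time; "qpos": joint angles; "joint_velocities": joint speeds; "effort": joint torques, N m; "position": TCP position; "ee_rot": TCP orientation; "contact_force": force on the tool from outside, world axes, zero at the start; "torque": the same for the moment, N m; "grip_width": opening from 0.0 (shut) to 1.0 (fully open); "finger_force": force on a finger pad.
Only numpy, scipy, OpenCV 4.12 (cv2) and the standard library are available. Lean on these libraries where they do the work, as an engineer would, in place of code of your own. Each camera call takes 0.05 s, during which the arm holds its last target. There are 200 camera calls.

## Working session

There is one attempt and no reset: what is moved stays moved. The work goes in short steps, Python scripts to look and compute and a tool call to move; the robot and the scene stay as the last step left them, time stands still between calls to the robot, and variables do not carry over. Pictures are saved under pics/ and viewed, at most 12 in all, crops included, and the job is handed in when it is done.

Besides the shell and the picture viewer there is one more tool, called after "Request:" as name(argument=value, ...), one argument or row to a line, values as JSON. jog_arm: Moves the arm, as the interface text tells. Its arguments: {"type":"object","properties":{"series":{"type":"array"},"gripper":{"type":"number"}},"required":["series"]}

```bash
mkdir -p pics; ls
cat > h.py <<'E'
import numpy as np, cv2
from bench import manip, cams
def snap(n,f):
    c=cams.camera(n); cv2.imwrite('pics/'+f,c['color']); 
    np.savez('pics/'+f+'.npz',img=c['color'],T=np.array(c['world_to_cam']),k=np.array([c['vertical_fov'],c['cx'],c['cy']])); return c
def ld(f):
    d=np.load('pics/'+f+'.npz'); return d['img'],d['T'],d['k']
def ray(f,u,v,z):
    im,T,k=ld(f); F=im.shape[0]/2/np.tan(np.radians(k[0])/2)
    d=T[:3,:3].T@np.array([(u-k[1])/F,(v-k[2])/F,1]); o=-T[:3,:3].T@T[:3,3]
    return (o+d*(z-o[2])/d[2]).round(1)
def proj(f,p):
    im,T,k=ld(f); F=im.shape[0]/2/np.tan(np.radians(k[0])/2)
    c=T[:3,:3]@np.array(p,float)+T[:3,3]; return (c[:2]/c[2]*F+k[1:]).round(1)
E
python3 - <<'E'
from h import *
snap('scene','s0.png');snap('top','t0.png')
for f in('s0.png','t0.png'):
    im,T,k=ld(f); print(k,(-T[:3,:3].T@T[:3,3]).round(),T[:3,:3].round(2).tolist())
print(manip.sense())
E
```

```text
pics
[ 53.97774971 314.93712391 231.69858239] [142. 509. 843.] [[-0.85, -0.53, 0.0], [-0.36, 0.58, -0.73], [0.39, -0.62, -0.68]]
[ 56.47803292 318.03473819 240.58628723] [ 392.  -88. 1140.] [[-0.03, -1.0, -0.0], [-0.99, 0.03, -0.12], [0.12, -0.0, -0.99]]
{'time': 0.1, 'qpos': array([ 1.60709842e+00,  3.59320482e-01,  1.11616028e-02, -2.63687019e-04,
       -1.22410745e+00, -2.88117513e-01]), 'joint_velocities': array([ 0.00113153, -0.00018926,  0.0032983 ,  0.00065761, -0.00073575,
       -0.00033833]), 'effort': array([-1.95278808e-03, -5.84765768e+01,  2.94109601e+01,  6.95460543e+00,
       -3.19350576e-03,  7.31915691e-06]), 'position': array([168.10735491, 653.29639679, 230.46692297]), 'ee_rot': array([ 7.45372908e-04,  9.92078176e-01, -1.25619809e-01, -3.63671430e-06]), 'contact_force': array([-1.0828469 ,  0.4329108 , -0.86717217]), 'torque': array([ 0.02946388, -0.03200695, -0.02194847]), 'finger_force': 0.0, 'grip_width': 0.999392594996898}
```

View pics/s0.png

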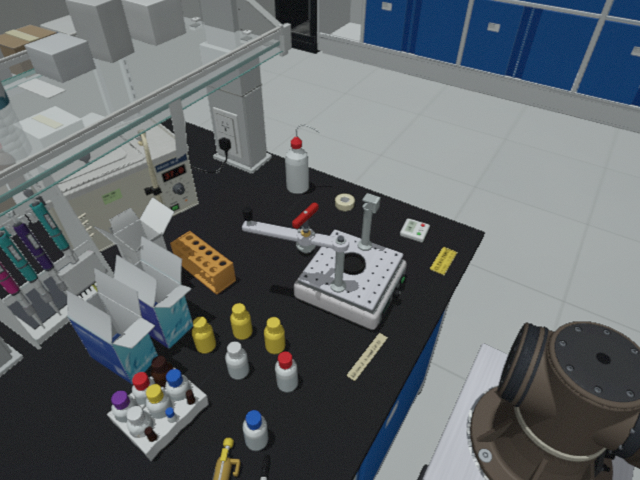

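View pics/t0.png

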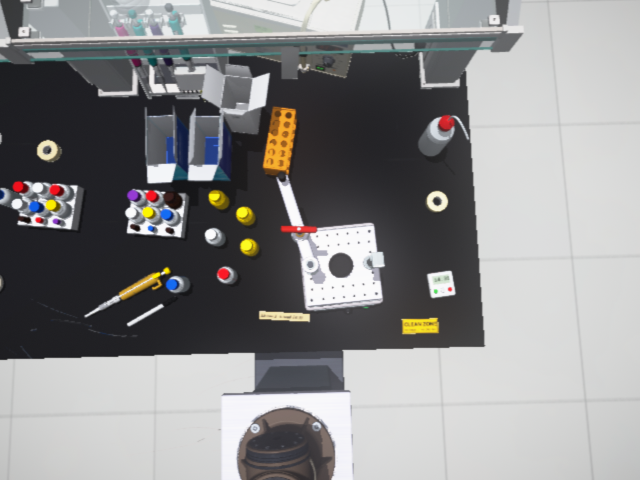

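The scene view shows the shaker at about (350,280) with the clamp arm swung to the back and the T-handle at (305,215). The loose bottles are white-capped (237,360), red (286,370), blue (255,430) and yellow (203/241/275,335). White-capped candidates are the loose one at top (215,237) / scene (237,360) and the ones in the racks at top (133,213) and (40,187). The loose one fits "stands loose on the worktop". I'll confirm that in enlarged crops.

Run:
```python
from h import *
s=ld('s0.png')[0];t=ld('t0.png')[0]
a=cv2.resize(t[165:315,190:390],None,fx=4,fy=4,interpolation=cv2.INTER_CUBIC)
cv2.imwrite('pics/c1.png',a)
b=cv2.resize(s[185:385,180:420],None,fx=3,fy=3,interpolation=cv2.INTER_CUBIC)
cv2.imwrite('pics/c2.png',b)
```

```text
(no output)
```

View pics/c1.png

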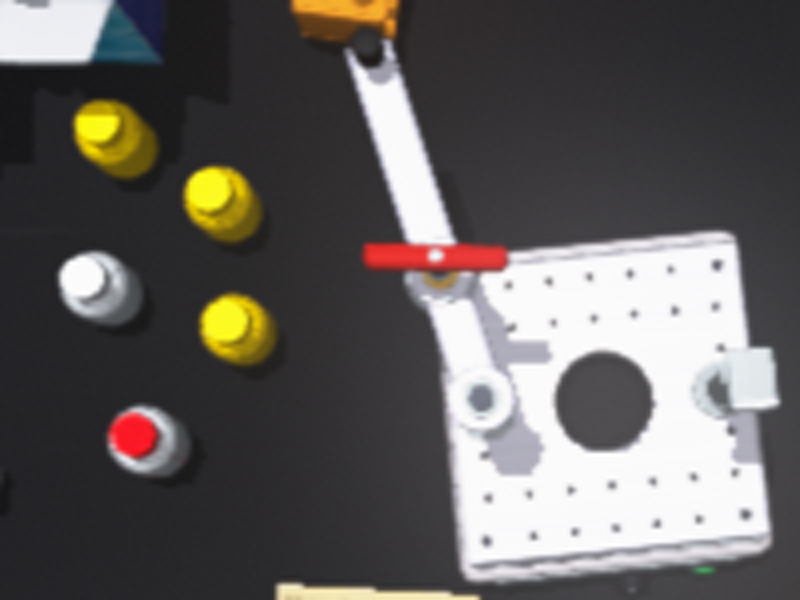

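View pics/c2.png

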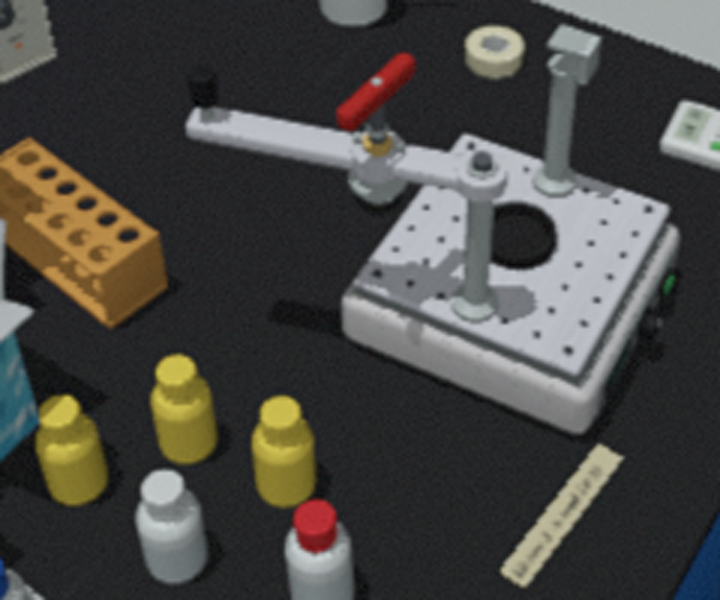

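Run:
```python
from h import *
def T(u,v,z):return ray('t0.png',190+u/4-.4,165+v/4-.4,z)
def S(u,v,z):return ray('s0.png',180+u/3-.3,185+v/3-.3,z)
print('cap',T(81,284,82),S(163,482,82))
print('cup',T(604,401,88),S(522,235,88))
print('piv',T(482,397,215),S(482,160,215))
print('grip',T(368,40,246),S(203,74,246))
print('T',T(435,256,266),S(376,82,266)); print('Tends',T(365,256,266),T(505,257,266),S(345,116,262),S(408,60,262))
print('redcap',T(132,435,87),S(317,514,87)); print('yel',T(231,324,87),S(280,412,87),T(210,190,87))
for z in (74,):
  print('plat corners',T(735,235,z),T(443,262,z),T(770,543,z),T(468,573,z))
print('hook top',T(750,378,218),'rack',T(330,15,40))
```

```text
cap [537.1 168.   82. ] [539.1 163.8  82. ]
cup [ 458.5 -141.5   88. ] [ 448.7 -137.9   88. ]
piv [454.2 -72.  215. ] [450.7 -73.4 215. ]
grip [636.8 -18.5 246. ] [630.3 -17.8 246. ]
T [521.1 -51.3 266. ] [517.3 -52.  266. ]
Tends [522.  -16.8 266. ] [519.6 -85.9 266. ] [518.5 -18.7 262. ] [514.4 -85.1 262. ]
redcap [446.  136.6  87. ] [442.2 133.6  87. ]
yel [510.1  77.8  87. ] [506.1  84.   87. ] [591.   89.8  87. ]
plat corners [ 557.5 -224.5   74. ] [545.7 -48.1  74. ] [ 372.9 -237.6   74. ] [360.1 -58.8  74. ]
hook top [ 460.1 -210.7  218. ] rack [710.1  21.2  40. ]
```

Both views confirm the white-capped loose bottle at top (210,236) / scene (234,346), which is world (537.5,166). The cup centre is about (458,-142), shaker yaw about 0.066 rad, arm open about 1.79 rad. Pivot-to-grip, platform size and post offset all agree with the given sizes. Moving now.

Request:
jog_arm(
  series=[36.9,-48.8,0,0,0,-75.5,36.9,-48.8,0,0,0,-75.5,36.9,-48.8,0,0,0,-75.5,36.9,-48.8,0,0,0,-75.5,36.9,-48.8,0,0,0,-75.5,36.9,-48.8,0,0,0,-75.5,36.9,-48.8,0,0,0,-75.5,36.9,-48.8,0,0,0,-75.5],
  gripper=100,
)

```text
time: 0.77
position: [369.8, 385.8, 231.2]
ee_rot: [0.0, 0.809, -0.588, -0.0]
contact_force: [1.4, 1.3, 0.5]
grip_width: 1.001
finger_force: 0.0
```

Request:
jog_arm(
  series=[16.8,-22,0,0,0,-18,16.8,-22,0,0,0,-18,16.8,-22,0,0,0,-18,16.8,-22,0,0,0,-18,16.8,-22,0,0,0,-18,16.8,-22,0,0,0,-18,16.8,-22,0,0,0,-18,16.8,-22,-8,0,0,-18],
)

```text
time: 1.43
position: [543.7, 166.1, 196.1]
ee_rot: [-0.006, 0.708, -0.706, 0.003]
contact_force: [2.8, 3.2, 0.3]
grip_width: 0.998
finger_force: 0.0
```

Run:
```python
from h import *
s=snap('scene','s1.png')['color'];t=snap('top','t1.png')['color']
x=manip.sense();print(x['position'],x['qpos'],x['ee_rot'])
print(proj('s1.png',x['position']),proj('t1.png',x['position']))
a=cv2.resize(t[180:300,140:280],None,fx=3,fy=3,interpolation=cv2.INTER_CUBIC)
b=cv2.resize(s[250:400,180:300],None,fx=3,fy=3,interpolation=cv2.INTER_CUBIC)
c=np.zeros((450,790,3),np.uint8);c[:360,:420]=a;c[:,425:785]=b;cv2.imwrite('pics/c3.png',c)
```

```text
[534.69018238 164.94063901 184.34798206] [ 0.64757388  0.21148715 -0.30504481 -0.00243488 -1.06291338 -0.6455927 ] [ 0.00413606  0.70737825 -0.70682118 -0.00164937]
[228.7 313.4] [199.8 230.5]
```

View pics/c3.png

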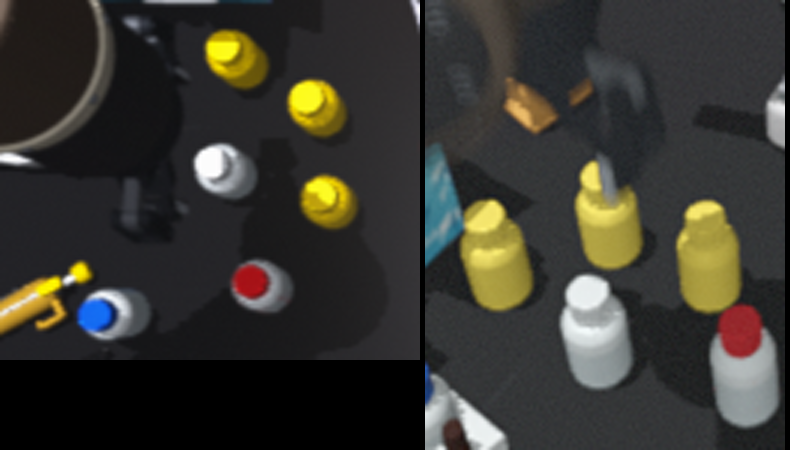

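The bottle stands at crop left (212,163) and right (587,291), unmoved and clear of its neighbours. I'll descend to a body grasp, slowing near the end.

Request:
jog_arm(
  series=[0,0,0,0,0,0,0,0,0,0,0,0,0,0,0,0,0,0,0,-0.1,-3,0,0,0,0,-0.1,-6,0,0,0,0,-0.1,-8,0,0,0,0,-0.1,-8,0,0,0,0,-0.1,-8,0,0,0],
)

```text
time: 2.2
position: [537.3, 167.4, 110.4]
ee_rot: [0.0, 0.709, -0.705, 0.0]
contact_force: [-0.3, -0.3, -0.3]
grip_width: 1.002
finger_force: 0.0
```

Run:
```python
from h import *
s=snap('scene','s2.png')['color'];t=snap('top','t2.png')['color']
x=manip.sense();print(x['position'],x['ee_rot'],x['contact_force'])
a=cv2.resize(t[180:300,140:280],None,fx=3,fy=3,interpolation=cv2.INTER_CUBIC)
b=cv2.resize(s[250:400,180:300],None,fx=3,fy=3,interpolation=cv2.INTER_CUBIC)
c=np.zeros((450,790,3),np.uint8);c[:360,:420]=a;c[:,425:785]=b;cv2.imwrite('pics/c4.png',c)
```

```text
[538.43579495 167.93729621 111.86974252] [-1.48398596e-03  7.09249640e-01 -7.04955657e-01  5.17035142e-04] [ 0.32507058 -0.37161387  0.71837879]
```

View pics/c4.png

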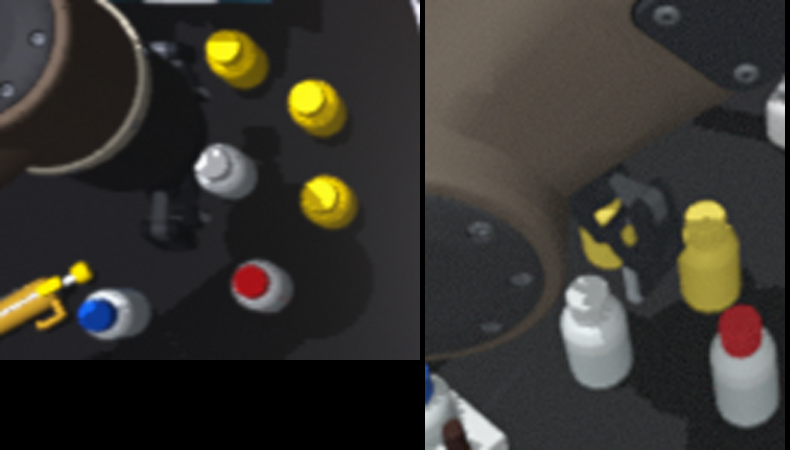

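Run:
```python
from h import *
for z in(110,125):
  for x in(492,584): print(x,z,proj('s2.png',[x,167.5,z]),proj('t2.png',[x,167.5,z]))
print(proj('s2.png',[538,166,82]),proj('t2.png',[538,166,82]),proj('s2.png',[538,166,0]))
```

```text
492 110 [251.3 350. ] [207.1 253.3]
584 110 [212.4 327.3] [207.2 214.1]
492 125 [250.5 345.3] [205.5 252.7]
584 125 [211.2 322.5] [205.6 213. ]
[233.7 346.5] [210.7 235.2] [238.5 369.7]
```

The near fingertip appears at scene (249,349), against (251,347) predicted from the pose, so the calibration holds and the fingers straddle the bottle. Down and grip.

Request:
jog_arm(
  series=[0,-0.1,-3,0,0,0,0,-0.1,-6,0,0,0,0,-0.1,-8,0,0,0,0,-0.1,-9.6,0,0,0,0,-0.1,-9.6,0,0,0,0,-0.1,-9.6,0,0,0],
)

```text
time: 2.8
position: [538.0, 166.4, 14.7]
ee_rot: [-0.0, 0.709, -0.705, 0.0]
contact_force: [0.9, -0.5, -0.0]
grip_width: 0.996
finger_force: 0.0
```

Request:
jog_arm(
  series=[0,0,0,0,0,0,0,0,0,0,0,0,0,0,0,0,0,0,0,0,0,0,0,0,0,0,0,0,0,0,0,0,0,0,0,0,0,0,0,0,0,0,0,0,0,0,0,0],
  gripper=0,
)

```text
time: 3.47
position: [538.1, 166.3, 15.1]
ee_rot: [-0.001, 0.709, -0.705, 0.0]
contact_force: [-1.1, 0.3, 6.6]
grip_width: 0.449
finger_force: 59.4
```

Gripped at 38 mm opening with 59 N. Lifting straight up, then over.

Request:
jog_arm(
  series=[0,0,3,0,0,0,0,0,7,0,0,0,0,0,11,0,0,0,0,0,15,0,0,0,0,0,19,0,0,0,0,0,23,0,0,0,0,0,27,0,0,0,0,0,29,0,0,0],
)

```text
time: 4.13
position: [538.3, 165.9, 309.8]
ee_rot: [-0.003, 0.709, -0.705, 0.001]
contact_force: [0.5, 0.3, 0.1]
grip_width: 0.448
finger_force: 60.9
```

Request:
jog_arm(
  series=[-1,-3.8,0,0,0,0,-2,-7.6,0,0,0,1,-3,-11.4,0,0,0,2,-4,-15.2,0,0,0,3.4,-5,-19,0,0,0,3.4,-6,-22.8,0,0,0,3.4,-7,-26.6,0,0,0,3.4,-8,-30.8,0,0,0,3.4],
)

```text
time: 4.8
position: [456.3, -142.1, 304.2]
ee_rot: [-0.001, 0.73, -0.684, 0.0]
contact_force: [0.2, -0.4, -0.6]
grip_width: 0.454
finger_force: 60.8
```

Run:
```python
from h import *
s=snap('scene','s3.png')['color'];t=snap('top','t3.png')['color']
x=manip.sense();print(x['position'],x['ee_rot'],x['contact_force'],x['qpos'],x['grip_width'])
c=np.zeros((480,800,3),np.uint8);c[:,:400]=s[:,140:540];c[:,400:]=t[:,140:540];cv2.imwrite('pics/c5.png',c)
```

```text
[ 455.36848521 -145.04028551  304.05946258] [ 1.31260937e-04  7.27600836e-01 -6.86000719e-01  1.42142994e-04] [ 0.31715284  0.23436336 -0.86355114] [ 1.04947395e-01 -1.54918945e-02 -2.84117620e-01  4.01093624e-04
 -1.30218445e+00 -4.62139068e-02] 0.45100941748161666
```

View pics/c5.png

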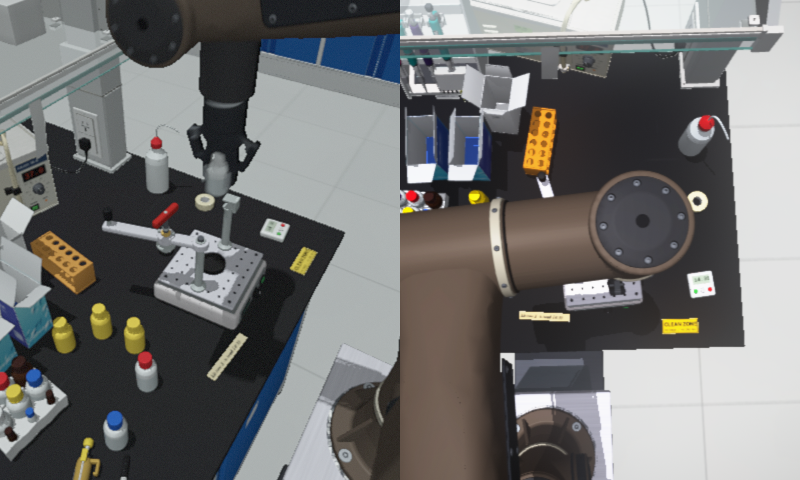

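Bottle hangs upright at crop (217,175), and the wrist housing is well over 250 mm above the fingertips, so descent clears the T-handle. I'll refine the cup centre from the dark blob in the first pictures while settling.

Run:
```python
from h import *
from scipy.optimize import least_squares
a=np.linspace(0,2*np.pi,60)
for f,(u,v) in(('t0.png',(341,265)),('s0.png',(355,264))):
    im=ld(f)[0]; g=cv2.cvtColor(im,cv2.COLOR_BGR2GRAY)
    m=(g<75).astype(np.uint8); n,l,st,ce=cv2.connectedComponentsWithStats(m); i=l[int(v),int(u)]
    print(f,st[i],ce[i])
    def cen(p):
        P=[proj(f,[p[0]+30*np.cos(t),p[1]+30*np.sin(t),z]) for z in(75,88) for t in a]
        h=cv2.convexHull(np.array(P,np.float32)); M=cv2.moments(h); return np.array([M['m10']/M['m00'],M['m01']/M['m00']]),cv2.contourArea(h)
    print(cen([458,-142]),least_squares(lambda p:cen(p)[0]-ce[i],[458,-142],diff_step=.01).x)
```

```text
t0.png [     0      0    640    480 196303] [368.12714019 250.43686546]
(array([340.73040423, 265.20894238]), 514.0550868224818) [ 491.43400749 -208.25929058]
s0.png [343 253  22  22 409] [353.12224939 263.45476773]
(array([350.73701592, 262.44296278]), 527.4650064087473) [ 452.04100174 -142.15939373]
```

Request:
jog_arm(
  series=[0,0,0,0,0,0,0,0,0,0,0,0,0,0,0,0,0,0,0,0,0,0,0,0],
)

```text
time: 5.23
position: [457.9, -139.7, 303.6]
ee_rot: [-0.0, 0.73, -0.683, -0.0]
contact_force: [-0.2, 0.4, -0.1]
grip_width: 0.453
finger_force: 60.9
```

Run:
```python
from h import *
a=np.linspace(0,2*np.pi,60)
def box(f,p):
    P=np.array([proj(f,[p[0]+30*np.cos(t),p[1]+30*np.sin(t),z]) for z in(75,88) for t in a]); return P.min(0),P.max(0)
im=ld('t0.png')[0]; g=cv2.cvtColor(im,cv2.COLOR_BGR2GRAY)[248:284,322:360]
m=(g<140).astype(np.uint8); n,l,st,ce=cv2.connectedComponentsWithStats(m); i=l[17,19]; print('top',st[i]+[322,248,0,0,0],ce[i]+[322,248],box('t0.png',[458,-142]))
g=cv2.cvtColor(ld('s0.png')[0],cv2.COLOR_BGR2GRAY)
print('scene',box('s0.png',[458,-142]))
print(g[264,336:372]);print(g[248:280,356])
print(proj('s0.png',[454,-72,150]),proj('s0.png',[454,-72,85]),proj('s0.png',[454,-81,85]))
x=manip.sense();print(x['position'],x['joint_velocities'].round(3))
```

```text
top [329 253  24  25 470] [340.47659574 264.93829787] (array([328. , 252.4]), array([353.5, 278. ]))
scene (array([337.1, 250.6]), array([364.5, 274.3]))
[ 99 102 102 104 103 104  99  76  42  33  37  31  33  37  34  34  31  33
  30  32  35  35  33  34  36  30  35  29  37  85 165 190 190 191 191 190]
[189 189 191 192 157  82  32  21  15  27  34  34  33  31  38  35  35  28
  33  33  33  34  34  26  21  17  82 178 190 189 189 191]
[337.4 261.1] [336.4 282.2] [338.5 279.5]
[ 457.85950025 -139.70414038  303.63453744] [ 0.003  0.001 -0.001  0.    -0.     0.001]
```

Top gives cup (458.5,-141.4) and scene (455.5,-143.3), so I take (457.5,-142). I'll lower to just above the rim and compare.

Request:
jog_arm(
  series=[0,-0.2,-3,0,0,0,0,-0.2,-7,0,0,0,0,-0.2,-11,0,0,0,0,-0.2,-15,0,0,0,0,-0.2,-18,0,0,0,0,-0.2,-19.6,0,0,0,0,-0.2,-19.6,0,0,0,0,-0.2,-19.6,0,0,0],
)

```text
time: 5.9
position: [457.7, -142.1, 107.4]
ee_rot: [0.001, 0.73, -0.683, -0.001]
contact_force: [0.3, 0.7, -0.9]
grip_width: 0.454
finger_force: 60.8
```

Run:
```python
from h import *
s=snap('scene','s4.png')['color'];t=snap('top','t4.png')['color']
x=manip.sense();print(x['position'],x['contact_force'],x['torque'],x['ee_rot'])
c=cv2.resize(s[170:310,270:430],None,fx=4,fy=4,interpolation=cv2.INTER_CUBIC);cv2.imwrite('pics/c6.png',c)
p=x['position'];b=p+[0,0,-15]
for r in(-20,20): print(proj('s4.png',b+np.array([-.85,-.53,0])*r),proj('s4.png',b+np.array([-.85,-.53,0])*r*1.5+[0,0,88-b[2]]))
```

```text
[ 459.00079826 -142.24076873  109.05855256] [ 0.34759502  0.00371374 -0.92404827] [-0.00776129 -0.00575447 -0.02486117] [-6.46146170e-04  7.29951438e-01 -6.83498154e-01  8.68643200e-04]
[341.6 258.1] [336.9 259.9]
[359.8 258.1] [364.1 260.1]
```

View pics/c6.png

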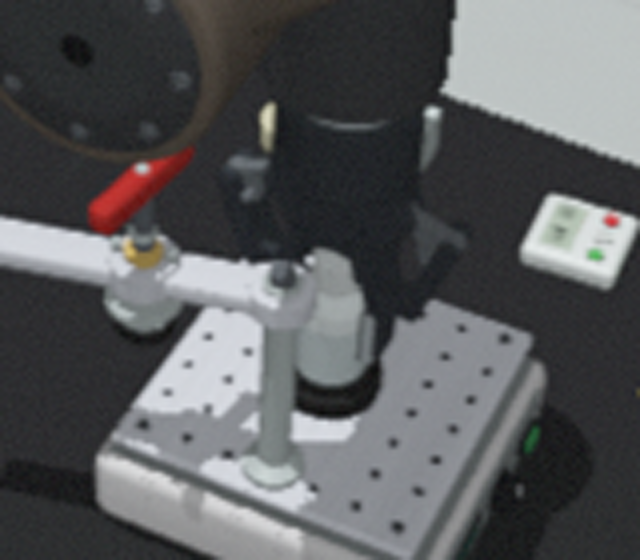

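Run:
```python
from h import *
g=cv2.cvtColor(ld('s4.png')[0],cv2.COLOR_BGR2GRAY)
for r in(254,256,258,260,262,263,264,265): print(r,g[r,342:370])
for c in(350,352,354,356): print(c,g[258:278,c])
print(manip.sense()['position'])
```

```text
254 [119 112 121 134 139 136 141 140 137 137 140 140 142 138 136 137 133 104
 102 119 108  72  37  35  30  52 111 137]
256 [118 113 123 133 138 140 141 140 140 139 136 137 135 137 136 134 131 101
 101 119 102  63  37  38  65 116 137 140]
258 [117 113 123 133 138 139 140 142 141 141 136 135 137 137 135 133 122  95
 105 118  96  56  37  84 126 139 140 140]
260 [116 111 121 135 137 139 139 140 141 140 136 137 136 135 135 132 126 117
 112 111  88  51  37 100 133 141 139 139]
262 [116  94  90 123 137 139 140 141 142 140 139 138 136 135 132 130 130 121
  98  57  26  16  23  80 124 139 140 141]
263 [115  88  60  96 133 141 142 141 141 138 137 138 135 135 134 135 127 110
  73  33  24  17  33  75 123 140 140 140]
264 [116  89  54  53  86 120 139 141 140 140 139 139 136 134 134 131 110  74
  39  28  24  24  33  88 128 140 141 141]
265 [115  88  45  26  38  71  91 111 129 137 138 136 135 124 109  87  62  38
  24  26  19  27  38  91 129 140 142 140]
350 [141 141 141 139 142 141 140 129  72  31  22  37  44  27  20  18  91 205
 216 216]
352 [136 139 136 137 139 137 139 138  84  33  28  36  43  34  27  22  70 182
 213 216]
354 [137 137 136 136 136 135 136 135  82  32  25  36  43  31  25  18  70 179
 211 215]
356 [135 134 135 134 132 134 134 109  57  21  30  31  40  30  23  20  99 202
 215 214]
[ 459.00079826 -142.24076873  109.05855256]
```

Request:
jog_arm(
  series=[0.15,0,0,0,0,0,0.15,0,0,0,0,0,0.15,0,-0.3,0,0,0,0.15,0,-0.5,0,0,0,0.15,0,-0.7,0,0,0,0.15,0,-0.9,0,0,0,0.15,0,-1.0,0,0,0,0.15,0,-1.0,0,0,0],
)

```text
time: 6.67
position: [458.8, -142.8, 97.3]
ee_rot: [0.0, 0.729, -0.684, -0.0]
contact_force: [0.1, 0.0, -1.2]
grip_width: 0.454
finger_force: 60.8
```

Run:
```python
from h import *
x=manip.sense();print(x['position'],x['contact_force'],x['torque'],x['ee_rot'])
```

```text
[ 458.82904182 -142.77976497   97.27340826] [ 0.0547357   0.02938514 -1.19154063] [0.00311949 0.02824627 0.04876763] [ 2.41500500e-04  7.29384562e-01 -6.84103829e-01 -2.33468668e-04]
```

Inside the rim (bottom at about 82 mm) with no contact force. Seat it gently.

Request:
jog_arm(
  series=[0,0,-0.15,0,0,0,0,0,-0.3,0,0,0,0,0,-0.4,0,0,0,0,0,-0.48,0,0,0,0,0,-0.48,0,0,0,0,0,-0.48,0,0,0],
)

```text
time: 7.17
position: [459.1, -142.7, 92.8]
ee_rot: [0.0, 0.729, -0.684, -0.0]
contact_force: [0.4, 0.1, -1.3]
grip_width: 0.454
finger_force: 60.8
```

Request:
jog_arm(
  series=[0,0,-0.05,0,0,0,0,0,-0.1,0,0,0,0,0,-0.1,0,0,0,0,0,-0.1,0,0,0],
)

```text
time: 7.5
position: [459.2, -142.7, 92.1]
ee_rot: [-0.0, 0.729, -0.684, 0.0]
contact_force: [-1.1, 1.4, 2.5]
grip_width: 0.453
finger_force: 61.1
```

The force rose by about 4 N, so the bottle is on the floor of the cup. Release.

Request:
jog_arm(
  series=[0,0,0,0,0,0,0,0,0,0,0,0,0,0,0,0,0,0,0,0,0,0,0,0,0,0,0,0,0,0,0,0,0,0,0,0,0,0,0,0,0,0,0,0,0,0,0,0],
  gripper=100,
)

```text
time: 8.17
position: [459.1, -142.7, 91.8]
ee_rot: [0.0, 0.729, -0.684, -0.0]
contact_force: [0.2, -0.1, 0.2]
grip_width: 1.002
finger_force: 0.0
```

Request:
jog_arm(
  series=[0,0,3,0,0,0,0,0,7,0,0,0,0,0,11,0,0,0,0,0,15,0,0,0,0,0,19,0,0,0,0,0,22,0,0,0,0,0,22,0,0,0,0,0,22,0,0,0],
)

```text
time: 8.83
position: [459.8, -142.7, 313.8]
ee_rot: [-0.002, 0.729, -0.684, 0.001]
contact_force: [-0.6, 0.8, -1.9]
grip_width: 1.004
finger_force: 0.0
```

Run:
```python
from h import *
s=snap('scene','s5.png')['color']
x=manip.sense();print(x['position'],x['contact_force'],x['ee_rot'],x['qpos'])
c=cv2.resize(s[170:310,230:430],None,fx=4,fy=4,interpolation=cv2.INTER_CUBIC);cv2.imwrite('pics/c7.png',c)
print(proj('s5.png',[459,-142,159]),proj('s5.png',[459,-142,77]))
```

```text
[ 459.00398665 -142.55541562  312.10437963] [ 1.07779831  0.2083132  -0.74479984] [-5.95502895e-04  7.29398937e-01 -6.84088291e-01  2.14675671e-04] [ 1.08978612e-01 -1.46170621e-02 -2.64948894e-01 -4.63500305e-04
 -1.31928075e+00 -4.47736130e-02]
[352.2 236.8] [350.2 263.5]
```

View pics/c7.png

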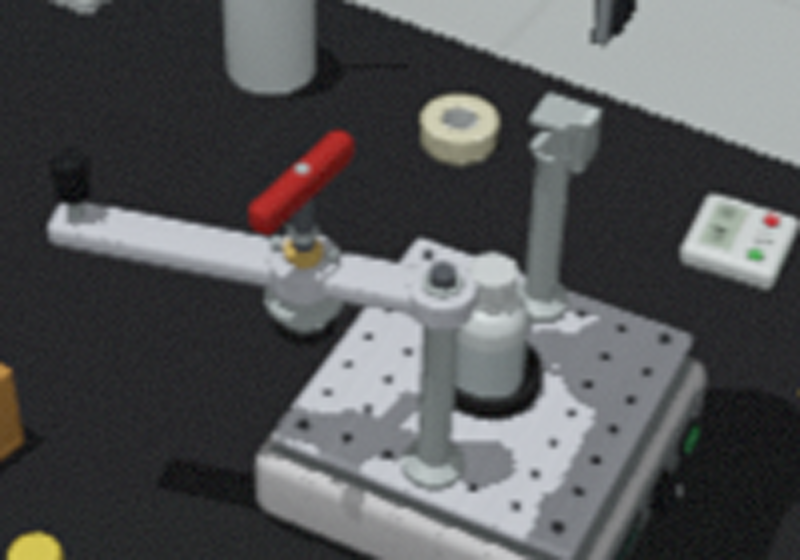

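The bottle stands upright in the cup, cap at crop (497,268), with nothing else moved. Next the swing grip, with the tool yawed to close tangentially.

Request:
jog_arm(
  series=[4,3,0,0,0,7,7,5.2,0,0,0,14,11,8,0,0,0,21,14,10,0,0,0,28,16,11.5,0,0,0,35,17.7,12.5,0,0,0,42,17.7,12.5,0,0,0,49,17.7,12.5,0,0,0,56],
)

```text
time: 9.55
position: [636.3, -16.7, 308.3]
ee_rot: [0.001, 0.966, -0.258, -0.002]
contact_force: [0.4, -0.5, -1.1]
grip_width: 0.997
finger_force: 0.0
```

Request:
jog_arm(
  series=[0,0,0,0,0,7,0,0,0,0,0,14,0,0,0,0,0,21,0,0,0,0,0,28,0,0,0,0,0,35,0,0,0,0,0,42,0,0,0,0,0,47,0,0,0,0,0,47],
)

```text
time: 10.22
position: [635.4, -17.8, 309.8]
ee_rot: [0.0, 0.989, 0.147, -0.002]
contact_force: [-0.7, 0.2, -0.3]
grip_width: 0.998
finger_force: 0.0
```

Request:
jog_arm(
  series=[0,0,0,0,0,0,0,0,0,0,0,0,0,0,0,0,0,0,0,0,0,0,0,0],
)

```text
time: 10.55
position: [636.0, -17.7, 311.6]
ee_rot: [0.0, 0.99, 0.144, -0.0]
contact_force: [-0.1, -0.7, 0.7]
grip_width: 1.002
finger_force: 0.0
```

Run:
```python
from h import *
s=snap('scene','s6.png')['color'];t=snap('top','t6.png')['color']
x=manip.sense();print(x['position'],x['contact_force'],x['ee_rot'],x['qpos'])
a=cv2.resize(s[120:260,200:360],None,fx=3,fy=3,interpolation=cv2.INTER_CUBIC)
b=t[140:280,230:400]
c=np.zeros((420,800,3),np.uint8);c[:,:480]=a;c[:280,482:800]=cv2.resize(b,None,fx=2,fy=2)[:,:318];cv2.imwrite('pics/c8.png',c)
print(proj('s6.png',x['position']))
```

```text
[636.0326039 -17.7262093 311.7768291] [0.72391696 1.11874242 0.4211309 ] [-1.67730484e-05  9.89487169e-01  1.44620679e-01 -4.21545829e-05] [ 2.78312251e-01  2.57260080e-01  4.97418709e-02 -4.54180676e-05
 -1.36335723e+00  1.58275265e+00]
[241.5 181.4]
```

View pics/c8.png

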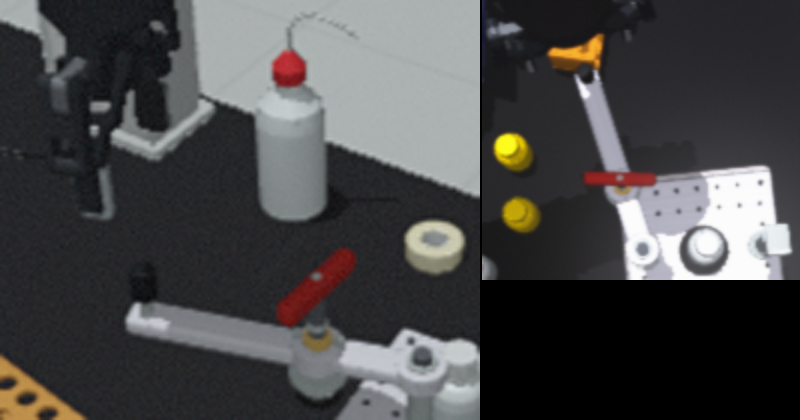

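The grip at crop (143,283) is unmoved, with the fingers above it as calculated. Descend and close.

Request:
jog_arm(
  series=[0,0,-3,0,0,0,0,0,-5,0,0,0,0,0,-7,0,0,0,0,0,-8.2,0,0,0,0,0,-9.1,0,0,0,0,0,-9.1,0,0,0,0,0,-9.1,0,0,0],
)

```text
time: 11.23
position: [636.4, -17.8, 221.3]
ee_rot: [0.0, 0.989, 0.145, 0.0]
contact_force: [-0.5, -0.5, 0.5]
grip_width: 1.0
finger_force: 0.0
```

Request:
jog_arm(
  series=[0,0,0,0,0,0,0,0,0,0,0,0,0,0,0,0,0,0,0,0,0,0,0,0,0,0,0,0,0,0,0,0,0,0,0,0,0,0,0,0,0,0,0,0,0,0,0,0],
  gripper=0,
)

```text
time: 11.9
position: [636.2, -17.7, 221.4]
ee_rot: [0.0, 0.989, 0.145, 0.0]
contact_force: [-1.6, 0.2, 3.4]
grip_width: 0.19
finger_force: 58.5
```

Run:
```python
from h import *
x=manip.sense();print(x['position'],x['contact_force'],x['ee_rot'],x['grip_width'],x['torque'])
P=np.array([454.4,-72.4]);p=x['position'][:2];d=p-P;r=np.hypot(*d);a=np.arctan2(d[1],d[0]);print(r,a)
print('total',np.degrees(a+np.pi/2-.066))
for h in range(1,4):
  for k in range(1,9):
    t=np.radians(6*(8*(h-1)+k)) if 1 else 0
    t0=np.radians(48*(h-1)); q=lambda t:P+r*np.array([np.cos(a-t),np.sin(a-t)])
    print(h,k,((q(t)-q(t0))/10).round(2),-6*k)
```

```text
[636.19499156 -17.74509618 221.3578829 ] [-1.61948596  0.1566492   3.42283858] [5.74874700e-05 9.89421019e-01 1.45072252e-01 2.94037419e-04] 0.19010891578742767 [ 0.06443429  0.49322742 -0.00340357]
189.8330252267175 0.2920441373143935
total 102.95137505179038
1 1 [ 0.47 -1.93] -6
1 2 [ 0.74 -3.9 ] -12
1 3 [ 0.8  -5.89] -18
1 4 [ 0.65 -7.87] -24
1 5 [ 0.3  -9.82] -30
1 6 [ -0.26 -11.73] -36
1 7 [ -1.01 -13.57] -42
1 8 [ -1.95 -15.32] -48
2 1 [-1.12 -1.64] -6
2 2 [-2.4  -3.16] -12
2 3 [-3.84 -4.53] -18
2 4 [-5.41 -5.75] -24
2 5 [-7.1  -6.79] -30
2 6 [-8.89 -7.66] -36
2 7 [-10.76  -8.33] -42
2 8 [-12.69  -8.8 ] -48
3 1 [-1.97 -0.27] -6
3 2 [-3.96 -0.33] -12
3 3 [-5.94 -0.18] -18
3 4 [-7.89  0.17] -24
3 5 [-9.8   0.73] -30
3 6 [-11.64   1.48] -36
3 7 [-13.39   2.43] -42
3 8 [-15.03   3.54] -48
```

Gripped (16 mm opening), and the radius from the pivot, 189.8 mm, matches the given 190. Swing.

Request:
jog_arm(
  series=[0.47,-1.93,0,0,0,-6,0.74,-3.9,0,0,0,-12,0.8,-5.89,0,0,0,-18,0.65,-7.87,0,0,0,-24,0.3,-9.82,0,0,0,-30,-0.26,-11.73,0,0,0,-36,-1.01,-13.57,0,0,0,-42,-1.95,-15.32,0,0,0,-48],
)

```text
time: 12.57
position: [616.1, -171.7, 221.3]
ee_rot: [0.0, 0.962, -0.272, -0.0]
contact_force: [-3.8, 4.3, 7.1]
grip_width: 0.193
finger_force: 59.1
```

Request:
jog_arm(
  series=[-1.12,-1.64,0,0,0,-6,-2.4,-3.16,0,0,0,-12,-3.84,-4.53,0,0,0,-18,-5.41,-5.75,0,0,0,-24,-7.1,-6.79,0,0,0,-30,-8.89,-7.66,0,0,0,-36,-10.76,-8.33,0,0,0,-42,-10.76,-8.33,0,0,0,-42],
)

```text
time: 13.23
position: [506.4, -255.7, 221.4]
ee_rot: [0.0, 0.8, -0.6, 0.0]
contact_force: [-0.0, -3.0, 0.0]
grip_width: 0.19
finger_force: 59.2
```

Run:
```python
from h import *
x=manip.sense();print(x['position'],x['contact_force'],x['ee_rot'],x['grip_width'],x['torque'])
P=np.array([454.4,-72.4]);p=x['position'][:2];d=p-P;r=np.hypot(*d);a=np.arctan2(d[1],d[0]);print(r,a)
T=np.degrees(a+np.pi/2-.066);print('left',T)
for t in (4,8,11,T-1,T,T+1):
    q=P+190*np.array([np.cos(a-np.radians(t)),np.sin(a-np.radians(t))]);print(((q-p)/10).round(2),-t)
```

```text
[ 506.44066796 -255.67932104  221.38011126] [-0.01246042 -3.03471215  0.02470993] [ 2.65701048e-04  7.99973166e-01 -6.00035632e-01  3.20419028e-04] 0.1899125801116197 [-0.99182937  0.25046321  0.011875  ]
190.52438332799832 -1.2941361085661758
left 12.069941415810591
[-1.3  -0.27] -4
[-2.61 -0.49] -8
[-3.6 -0.6] -11
[-3.62 -0.61] -11.069941415810591
[-3.95 -0.63] -12.069941415810591
[-4.28 -0.65] -13.069941415810591
```

Request:
jog_arm(
  series=[-0.65,-0.14,0,0,0,-2,-1.3,-0.27,0,0,0,-4,-1.95,-0.39,0,0,0,-6,-2.6,-0.49,0,0,0,-8,-3.1,-0.55,0,0,0,-9.5,-3.45,-0.59,0,0,0,-10.5,-3.6,-0.6,0,0,0,-11,-3.6,-0.6,0,0,0,-11],
)

```text
time: 13.9
position: [473.0, -262.3, 221.4]
ee_rot: [0.001, 0.741, -0.671, 0.001]
contact_force: [-0.3, -10.5, -1.0]
grip_width: 0.186
finger_force: 59.2
```

Request:
jog_arm(
  series=[-0.1,0,0,0,0,-0.3,-0.2,0,0,0,0,-0.6,-0.3,0,0,0,0,-1,-0.3,0,0,0,0,-1],
)

```text
time: 14.23
position: [470.3, -262.5, 221.4]
ee_rot: [0.001, 0.735, -0.678, 0.001]
contact_force: [1.2, -12.7, -2.5]
grip_width: 0.188
finger_force: 59.0
```

Request:
jog_arm(
  series=[-0.1,-0.1,0,0,0,-0.3,-0.2,-0.1,0,0,0,-0.6,-0.3,-0.1,0,0,0,-0.9,-0.3,-0.1,0,0,0,-0.9],
)

```text
time: 14.57
position: [467.3, -262.8, 221.4]
ee_rot: [0.001, 0.73, -0.683, 0.001]
contact_force: [0.1, -9.9, 1.2]
grip_width: 0.189
finger_force: 59.2
```

Request:
jog_arm(
  series=[-0.1,0,0,0,0,-0.3,-0.2,0,0,0,0,-0.6,-0.2,0,0,0,0,-0.6],
)

```text
time: 14.82
position: [466.7, -262.8, 221.4]
ee_rot: [-0.0, 0.727, -0.687, 0.002]
contact_force: [5.8, -9.3, -4.0]
grip_width: 0.184
finger_force: 58.9
```

Request:
jog_arm(
  series=[0,0,0,0,0,0,-0.1,0,0,0,0,0,-0.1,0,0,0,0,0,-0.1,0,0,0,0,0],
)

```text
time: 15.15
position: [466.7, -262.8, 221.4]
ee_rot: [-0.001, 0.727, -0.687, 0.003]
contact_force: [7.9, -10.8, -5.4]
grip_width: 0.185
finger_force: 58.8
```

At the stop: position stays at 466.7 while the command goes on, and that matches the expected home position. Release, lift, and move over the T-handle with a yaw of +71°.

Request:
jog_arm(
  series=[0.2,0,0,0,0,0,0.2,0,0,0,0,0,0.2,0,0,0,0,0,0.2,0,0,0,0,0,0.2,0,0,0,0,0,0.2,0,0,0,0,0],
  gripper=100,
)

```text
time: 15.65
position: [465.8, -261.1, 220.8]
ee_rot: [0.0, 0.726, -0.687, -0.0]
contact_force: [-0.5, -0.2, -0.3]
grip_width: 0.996
finger_force: 0.0
```

Request:
jog_arm(
  series=[0,0,2,0,0,0,0,0,5,0,0,0,0,0,9,0,0,0,0,2,10,0,0,7,0,5,10,0,0,14,0,8,10,0,0,21,0,11,10,0,0,28,-0.8,12,10,0,0,35],
)

```text
time: 16.32
position: [458.4, -138.7, 320.9]
ee_rot: [-0.0, 0.901, -0.434, 0.0]
contact_force: [-0.5, -0.4, -0.3]
grip_width: 0.999
finger_force: 0.0
```

Request:
jog_arm(
  series=[0,0,0,0,0,7,0,0,0,0,0,14,0,0,0,0,0,21,0,0,0,0,0,28,0,0,0,0,0,36,0,0,0,0,0,36,0,0,0,0,0,36,0,0,0,0,0,36],
)

```text
time: 16.98
position: [457.9, -141.2, 320.8]
ee_rot: [-0.0, 0.99, -0.14, 0.0]
contact_force: [1.3, -0.3, 0.3]
grip_width: 0.997
finger_force: 0.0
```

Run:
```python
from h import *
s=snap('scene','s7.png')['color'];t=snap('top','t7.png')['color']
x=manip.sense();print(x['position'],x['contact_force'],x['ee_rot'],x['qpos'],x['torque'])
cv2.imwrite('pics/c9.png',cv2.resize(s[150:300,270:430],None,fx=4,fy=4,interpolation=cv2.INTER_CUBIC))
c=np.array([458.8,-142.6,262])
for a in(-15.5,):
  d=36*np.array([np.cos(np.radians(a)),np.sin(np.radians(a)),0]);print([(proj('s7.png',c+k*d)-[270,150])*4 for k in(-1,0,1)])
```

```text
[ 457.92180129 -141.225753    320.84246356] [-0.68812988 -0.05816572  0.54484628] [-6.83713544e-06  9.90294167e-01 -1.38987276e-01 -1.45951921e-05] [ 1.12617801e-01 -2.01609164e-02 -2.51137920e-01 -2.10818985e-05
 -1.33984418e+00  1.17930597e+00] [ 0.01834695  0.00942554 -0.01516548]
[array([395.6, 229.2]), array([341.6, 194. ]), array([289.6, 160.4])]
```

View pics/c9.png

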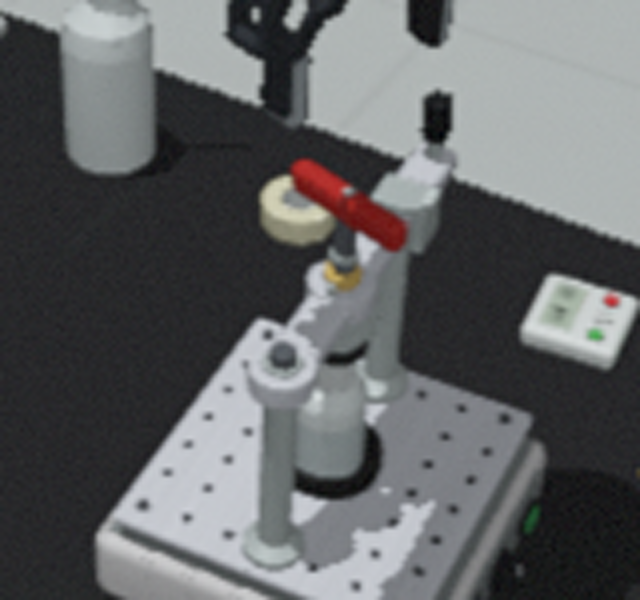

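The arm is home in the hook at (420,185). The red bar runs from (298,172) to (400,232), close to the prediction, so the grasp yaw fits. Descend on the T-handle and close.

Request:
jog_arm(
  series=[0.1,-0.1,-2,0,0,0,0.1,-0.1,-4,0,0,0,0.1,-0.1,-6,0,0,0,0.1,-0.1,-7.5,0,0,0,0.1,-0.1,-8.2,0,0,0,0.1,-0.1,-8.2,0,0,0,0.1,-0.1,-8.2,0,0,0],
)

```text
time: 17.67
position: [459.2, -142.4, 239.3]
ee_rot: [0.0, 0.99, -0.138, 0.0]
contact_force: [-0.3, 0.3, -0.2]
grip_width: 0.998
finger_force: 0.0
```

Request:
jog_arm(
  series=[0,0,0,0,0,0,0,0,0,0,0,0,0,0,0,0,0,0,0,0,0,0,0,0,0,0,0,0,0,0,0,0,0,0,0,0,0,0,0,0,0,0,0,0,0,0,0,0],
  gripper=0,
)

```text
time: 18.33
position: [459.0, -142.2, 239.1]
ee_rot: [0.0, 0.991, -0.137, 0.0]
contact_force: [-1.8, 1.2, 2.9]
grip_width: 0.141
finger_force: 59.8
```

```bash
cat > r.py <<'E'
from h import *
x=manip.sense();q=x['ee_rot'];print(x['position'].round(1),'F',x['contact_force'].round(1),'yaw',round(2*np.degrees(np.arctan2(q[2],q[1])),2),'j6',x['qpos'][5].round(3),'T',x['torque'].round(3),'e6',x['effort'][5].round(3),x['grip_width'].round(3))
E
python3 r.py
```

```text
Traceback (most recent call last):
  File "r.py", line 2, in <module>
    x=manip.sense();q=x['ee_rot'];print(x['position'].round(1),'F',x['contact_force'].round(1),'yaw',round(2*np.degrees(np.arctan2(q[2],q[1])),2),'j6',x['qpos'][5].round(3),'T',x['torque'].round(3),'e6',x['effort'][5].round(3),x['grip_width'].round(3))
                                                                                                                                                                                                                                   ^^^^^^^^^^^^^^^^^^^^^
AttributeError: 'float' object has no attribute 'round'
```

Request:
jog_arm(
  series=[0,0,0,0,0,-4,0,0,0,0,0,-8,0,0,0,0,0,-12,0,0,0,0,0,-16,0,0,0,0,0,-20,0,0,0,0,0,-24,0,0,0,0,0,-28,0,0,0,0,0,-32],
)

```text
time: 19.0
position: [458.7, -142.8, 239.2]
ee_rot: [0.001, 0.914, -0.407, 0.0]
contact_force: [-2.9, -2.8, 3.2]
grip_width: 0.14
finger_force: 60.0
```

```bash
sed -i "s/,x\['grip_width'\].*/)/" r.py; python3 r.py
```

```text
[ 458.7 -142.8  239.2] F [-2.9 -2.8  3.2] yaw -48.0 j6 0.623 T [-0.72   0.767  0.278] e6 1.081
```

Free-running torque reads about 0.28 N m. Continue.

Request:
jog_arm(
  series=[0,0,0,0,0,-3,0,0,0,0,0,-6,0,0,0,0,0,-9,0,0,0,0,0,-12],
)

```text
time: 19.33
position: [458.5, -142.9, 239.2]
ee_rot: [0.001, 0.866, -0.5, -0.0]
contact_force: [-2.2, -2.3, 3.3]
grip_width: 0.138
finger_force: 60.1
```

```bash
python3 r.py
```

```text
[ 458.5 -142.9  239.2] F [-2.2 -2.3  3.3] yaw -59.95 j6 0.414 T [-0.919  0.96   0.344] e6 0.735
```

Request:
jog_arm(
  series=[0,0,0,0,0,-3,0,0,0,0,0,-6,0,0,0,0,0,-9,0,0,0,0,0,-12,0,0,0,0,0,-15,0,0,0,0,0,-18],
)

```text
time: 19.83
position: [458.2, -143.0, 239.1]
ee_rot: [0.001, 0.777, -0.629, -0.0]
contact_force: [-5.2, -2.6, 5.2]
grip_width: 0.138
finger_force: 60.2
```

```bash
python3 r.py
```

```text
[ 458.2 -143.   239.1] F [-5.2 -2.6  5.2] yaw -77.95 j6 0.1 T [-0.965  1.44   0.313] e6 0.729
```

Request:
jog_arm(
  series=[0,0,0,0,0,-3,0,0,0,0,0,-6,0,0,0,0,0,-9,0,0,0,0,0,-12,0,0,0,0,0,-15,0,0,0,0,0,-18],
)

```text
time: 20.33
position: [457.8, -143.1, 239.2]
ee_rot: [-0.001, -0.669, 0.743, 0.0]
contact_force: [-5.9, -2.5, 6.1]
grip_width: 0.144
finger_force: 60.5
```

```bash
python3 r.py
```

```text
[ 457.8 -143.1  239.2] F [-5.9 -2.5  6.1] yaw 264.05 j6 -0.214 T [-0.748  2.067  0.311] e6 0.672
```

Torque is flat at about 0.31, so still free. The sideways force grows, so I'll ease the tool onto the true axis (-1.2 mm x, -0.6 mm y) while turning on.

Request:
jog_arm(
  series=[-0.06,-0.03,0,0,0,-3,-0.12,-0.06,0,0,0,-6,-0.12,-0.06,0,0,0,-9,-0.12,-0.06,0,0,0,-12,-0.12,-0.06,0,0,0,-15,-0.12,-0.06,0,0,0,-18],
)

```text
time: 20.83
position: [457.4, -143.0, 239.2]
ee_rot: [-0.0, -0.545, 0.838, -0.0]
contact_force: [-2.2, 1.6, 5.7]
grip_width: 0.139
finger_force: 60.5
```

```bash
python3 r.py
```

```text
[ 457.4 -143.   239.2] F [-2.2  1.6  5.7] yaw 246.06 j6 -0.527 T [0.392 1.282 0.404] e6 0.618
```

Request:
jog_arm(
  series=[0,0,0,0,0,-3,0,0,0,0,0,-6,0,0,0,0,0,-9,0,0,0,0,0,-12,0,0,0,0,0,-15,0,0,0,0,0,-18],
)

```text
time: 21.33
position: [457.1, -142.8, 239.3]
ee_rot: [-0.0, -0.407, 0.913, 0.0]
contact_force: [-6.3, 3.5, 8.1]
grip_width: 0.142
finger_force: 60.8
```

```bash
python3 r.py
```

```text
[ 457.1 -142.8  239.3] F [-6.3  3.5  8.1] yaw 228.07 j6 -0.841 T [1.054 1.866 0.473] e6 0.557
```

Torque is rising (0.31 → 0.40 → 0.47), so the foot has met the cap. Now small steps with averaged readings, easing sideways.

Request:
jog_arm(
  series=[-0.1,0.06,0,0,0,-1,-0.1,0.06,0,0,0,-2],
)

```text
time: 21.5
position: [457.0, -142.7, 239.3]
ee_rot: [0.0, -0.392, 0.92, -0.001]
contact_force: [-1.4, -2.8, 3.8]
grip_width: 0.143
finger_force: 60.2
```

```bash
python3 r.py
```

```text
[ 457.  -142.7  239.3] F [-1.4 -2.8  3.8] yaw 226.17 j6 -0.876 T [-0.912  0.238  0.516] e6 -0.32
```

Request:
jog_arm(
  series=[0,0,0,0,0,-1],
)

```text
time: 21.58
position: [457.0, -142.7, 239.3]
ee_rot: [0.0, -0.384, 0.923, -0.001]
contact_force: [-1.8, -2.8, 4.4]
grip_width: 0.143
finger_force: 60.5
```

```bash
python3 r.py
```

```text
[ 457.  -142.7  239.3] F [-1.8 -2.8  4.4] yaw 225.16 j6 -0.893 T [-1.126  0.259  0.522] e6 -0.149
```

Request:
jog_arm(
  series=[0,0,0,0,0,-1],
)

```text
time: 21.67
position: [457.0, -142.6, 239.3]
ee_rot: [0.0, -0.376, 0.927, -0.0]
contact_force: [-0.6, -3.4, 6.6]
grip_width: 0.138
finger_force: 60.6
```

```bash
python3 r.py
```

```text
[ 457.  -142.6  239.3] F [-0.6 -3.4  6.6] yaw 224.14 j6 -0.911 T [-1.135  0.394  0.526] e6 -0.098
```

Request:
jog_arm(
  series=[0,0,0,0,0,-1],
)

```text
time: 21.75
position: [457.0, -142.6, 239.3]
ee_rot: [0.0, -0.368, 0.93, -0.0]
contact_force: [-1.1, -2.7, 6.0]
grip_width: 0.138
finger_force: 60.6
```

```bash
python3 r.py
```

```text
[ 457.  -142.6  239.3] F [-1.1 -2.7  6. ] yaw 223.13 j6 -0.929 T [-1.055  0.418  0.486] e6 -0.132
```

Torque averages about 0.51 against 0.31 free-running, a rise of about 0.17–0.2 that also agrees with about 50° past contact. Stop here, release and lift off.

Request:
jog_arm(
  series=[0,0,0,0,0,0,0,0,0,0,0,0,0,0,0,0,0,0,0,0,0,0,0,0,0,0,0,0,0,0,0,0,0,0,0,0,0,0,0,0,0,0],
  gripper=100,
)

```text
time: 22.33
position: [456.8, -142.2, 238.8]
ee_rot: [-0.0, -0.368, 0.93, 0.0]
contact_force: [0.0, -0.2, -0.3]
grip_width: 0.997
finger_force: 0.0
```

Request:
jog_arm(
  series=[0,0,2,0,0,0,0,0,5,0,0,0,0,0,9,0,0,0,0,0,11,0,0,0,0,0,11,0,0,0,0,0,11,0,0,0,0,0,11,0,0,0],
)

```text
time: 22.92
position: [456.4, -142.0, 348.1]
ee_rot: [-0.0, -0.368, 0.93, 0.0]
contact_force: [0.0, -0.1, -0.4]
grip_width: 1.002
finger_force: 0.0
```

```bash
python3 r.py
python3 - <<'E'
from h import *
s=snap('scene','s8.png')['color']
cv2.imwrite('pics/c10.png',cv2.resize(s[150:300,270:430],None,fx=4,fy=4,interpolation=cv2.INTER_CUBIC))
E
```

```text
[ 456.4 -142.   348.1] F [ 0.  -0.1 -0.4] yaw 223.17 j6 -0.928 T [-0.008  0.092  0.024] e6 0.0
```

View pics/c10.png

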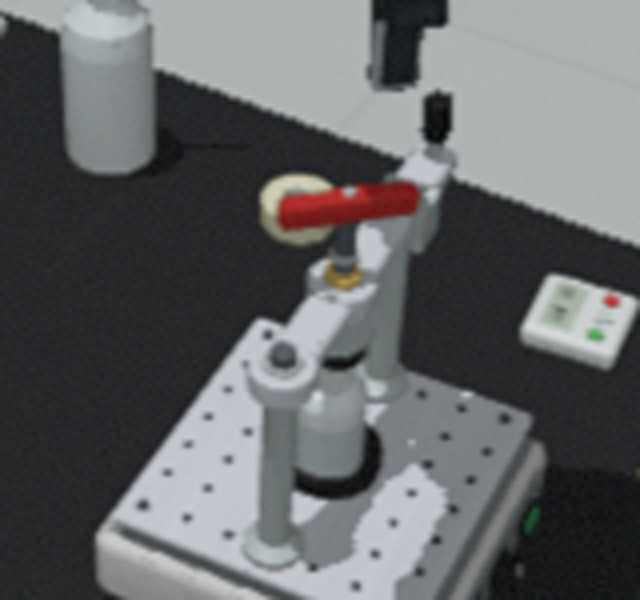

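The arm sits in the hook (425,175), the foot is on the cap (343,355), the bottle is upright and the gripper is clear. Handing in.

```bash
python3 -c "
from bench import manip
print(manip.hand_in())"
```

```text
the job is handed in; nothing more can be done
None
```

I handed the job in: the white-capped bottle stands upright in the cup, the clamp arm is home against the stop, and the foot is on the cap with a turning resistance about 0.17–0.2 N m above free-running; the hand-in returned no verdict.

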